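# Set the length stop of a strap gauge to the pattern

## Robot

A 7-joint arm with a two-finger parallel gripper is mounted at the origin on the work surface. World frame = base frame: x ahead of the robot, y to its left, z up, the work surface at z = 0. Lengths are in m, angles in rad, forces in N, time in s.
With the tool pointing down it reaches from about 0.4 to 0.85 m from the base axis. Payload 10.4 kg.
Tool frame: the origin (TCP) lies at the very end of the fingers, on their centre line; the grasp point (between the pads) lies 19 mm behind it; z points along the fingers, y is the direction in which the jaws open and shut (so a half turn about z gives the same grasp; the last joint's range is limited). The gripper opens to 87 mm and grips with 3 to 60 N. Pads are 19 mm wide; open, the fingers measure 117 mm over their backs; the gripper's body (75 mm by 190 mm) begins 51 mm behind the grasp point.
Start: joints at [-1.369, 0.332, -0.065, 1.46, 0.022, 1.35, -0.088], TCP at [0.139, 0.609, 0.187] pointing down, gripper open.
Joint ranges: [-2.6, 2.6], [-0.5, 2.12], [-1.47, 1.34], [0.16, 2.42], [-1.27, 4.41], [0.06, 2.06], [-2.6, 2.6]. Speed limits (rad/s): [2.22, 2.22, 2.79, 2.79, 3.14, 3.14, 3.14].

## Interface

Orientations are given as a unit quaternion [x, y, z, w].
In Python, from bench import read_state, camera, close_job, recognise, masks_of gives the robot as it stands.
- The arm moves only by the tool play_rows, never from a script. Its argument "moves" is a list of rows, each a list of 3 entries, a list of its own where there are three numbers: the shift along the tool's x, y, z in cm, then the turn, a rotation vector about the tool's x, y, z in rad, then the finger opening in cm, from 0 to 8.7. In form: [[[dx, dy, dz], [ax, ay, az], jaw], ...]. A call has 1 to 8 rows; each row is the pose to reach, as a shift and turn from the pose commanded when the call began, along the tool's axes at that moment; what a row does not reach only later rows make up. A row lasts 1/8 s, in which the tool goes at most 62.5 mm and 10.7 degrees, less where a joint would pass 70% of its speed; a pose out of reach is approached as far as the arm can. A call with a gripper value outside its range is refused whole. The fingers move at their own pace and stop on an object; "grip_force" is the grip in N (left out, the last holds). Time passes only in rows, so rows that repeat a pose let the fingers close. It gives the time, the measured TCP pose, the force and the opening at its end, in the units of the state.
- read_state(): the state, without advancing time (a new reading comes with each control period).
- camera(name): name is "scene" or "top" or "wrist"; returns a dict with "frame" (420x560x3 uint8, red, green, blue), "intrinsics" (3x3 intrinsics, pixels), "k1" (the pictures are not rectified: a ray, as slopes to the right and down, at radius r is drawn at 1 + k1 r^2 times it, then the intrinsics apply), "camera_from_world" (4x4, takes a point from world to camera coordinates). Camera axes: x right, y down, z forward; pixel columns grow to the right and rows downward; lengths in m; the calibration is good to about 2 mm. A picture is of the moment at which its call begins. There is no depth.
- close_job(): hands the job in, once; it reports no verdict.
Trained networks look in a picture, given as the dict that the camera call returned (one of the last four; its "shot" number tells which), for a name from the list of things; names that differ only in an ending like _2 or _b are one class to them, and where a whole thing is asked for, a point or a joint stands for the part that bears it (a point fixed in the world has none). Each returns a list of dicts, best first, with "conf" (0 to 1); they miss things now and then, are a little off and sometimes report something else, mostly with a low value. They report only what shows in the picture. A call takes as long as a camera call.
- recognise(picture, query): "at" ([column, row] in pixels, amid what is visible of it).
- masks_of(picture, query): "region" (420x560 bool, what is visible of it) and "at" ([column, row] in pixels, amid what is visible of it).
The state is a dict: "time": time; "joint_positions": joint angles; "joint_vel": joint speeds; "joint_torque": joint torques, N m; "ee_pos": TCP position; "eef_rot": TCP orientation; "ft_force": force on the tool from outside, world axes, zero at the start; "torque": the same for the moment, N m; "width": finger opening in m.
Only numpy, scipy, OpenCV 4.12 (cv2) and the standard library are available. Lean on these libraries where they do the work, as an engineer would, in place of code of your own. Each camera call takes 0.05 s, during which the arm holds its last target.

## Task

On the leather bench, set the strap gauge that holds the brass strap pattern: squeeze the lock tab of its broad-plate stop against the fixed fin beside it, and with the tab held in slide the stop along its rail until the plate's leading edge lines up with the square end of the pattern. Then let go so that the tab springs out and locks. Leave the stop with the round pin on the other gauge where it is.

Things in the scene. Friction and masses are not known exactly. Their poses are not given: they have to be found in the camera images.
- stop_grip (a point): Point midway between the two upright fins on the broad-plate stop (aluminium carriage on a steel rail), 60 mm above the bench. Fins 8 mm thick, 40 mm along y, 38 to 80 mm above the bench, 40 mm over outer faces across x; grip them there from above. Ribbed -x fin: lock tab; +x fin: fixed. y: along the rail, the way to slide, 60 to 200 mm, 2 N friction; plate's leading edge is 20 mm ahead in y.
- pattern_end (a point): Middle of the square end of the brass strap pattern (24 x 106 x 6 mm, other end round), pinned to the plywood board (120 x 380 x 12 mm) of the same gauge, 53 mm to the +x side of the rail. Axes parallel to stop_grip's; the pattern extends along +y. The plate (top 29 mm above the bench, reaching 76 mm to +x of stop_grip) passes above it. Set: stop_grip at y = -20 mm in this frame.
- stop_tab (a joint): Travel of the stop's lock tab in m: 0 (down to -0.0015) = sprung out, the stop is locked and resists some 35 N; 0.007 = squeezed fully in along stop_grip's +x towards the fixed fin, leaving 33 mm over the fins. The spring takes about 7 N to start, 13 N fully in; the lock is free only from about 0.0035 on, so keep it fully in while sliding.
- pin_grip (a point): Same grip (same fins and sizes) on the carriage of the second, similar gauge, which has a narrow arm with a round 12 mm pin in place of the broad plate, and no pattern. Leave it where it is. Either gauge may be the nearer to the robot; they stand about 210 mm apart.

How it is judged:
On the way, in this order (a step that is already met when the one before it is completed fails the run):
1. the lock tab is squeezed in (more than 4 mm) while the stop is still where it stood (within 15 mm) (value of joint stop_tab above 0.004 m and distance of stop_grip from where it was at the start of the episode below 0.015 m), for 0.1 s.
2. with the tab still held in (more than 4 mm), the plate's leading edge is level with the pattern's end within 12 mm (value of joint stop_tab above 0.004 m and y of stop_grip in the frame of pattern_end between -0.032 and -0.008 m), for 0.1 s.
At the end, for the whole second after the job is handed in: the leading edge of the stop's plate is level with the square end of the pattern within 12 mm along the rail, and the lock tab is released and sprung out to within 1 mm (y of stop_grip in the frame of pattern_end between -0.032 and -0.008 m and value of joint stop_tab below 0.001 m); the robot touches nothing.
It fails at once if the pin stop on the other gauge is moved by more than 15 mm (distance of pin_grip from where it was at the start of the episode above 0.015 m).
It also fails if it takes over 34 s, if anything falls off the work surface, if the arm or the gripper's body presses on something with over 40 N, if the wrist force passes 120 N, or if a joint passes its speed limit or range.

## Working session

There is one attempt and no reset: what is moved stays moved. The work goes in short steps, Python scripts to look and compute and a tool call to move; the robot and the scene stay as the last step left them, time stands still between calls to the robot, and variables do not carry over. Pictures are saved under pics/ and viewed, and the job is handed in when it is done.

Besides the shell and the picture viewer there is one more tool, called after ">>>" as name([rows], argument=value, ...), one row to a line, values as JSON. play_rows: Moves the arm, as the interface text tells. Its arguments: {"type":"object","properties":{"moves":{"type":"array","items":{"type":"array"}},"grip_force":{"type":"number"}},"required":["moves"]}

```bash
ls; mkdir -p pics
cat > h.py <<'E'
import numpy as np, cv2
from bench import *
def save(p,name):
    cv2.imwrite('pics/'+name,p['frame'][:,:,::-1])
def ray(p,uv):
    K=np.array(p['intrinsics']);T=np.array(p['camera_from_world']);k=p['k1']
    d=cv2.undistortPoints(np.array([[uv]],float),K,np.array([k,0,0,0.]))[0,0]
    R=T[:3,:3];c=-R.T@T[:3,3];v=R.T@np.array([d[0],d[1],1]);return c,v/np.linalg.norm(v)
def atz(p,uv,z):
    c,v=ray(p,uv);return c+v*(z-c[2])/v[2]
def proj(p,X):
    T=np.array(p['camera_from_world']);q,_=cv2.projectPoints(np.array(X,float).reshape(-1,1,3),cv2.Rodrigues(T[:3,:3])[0],T[:3,3],np.array(p['intrinsics']),np.array([p['k1'],0,0,0.]));return q[:,0]
def tri(rs):
    A=0;b=0
    for c,v in rs:
        P=np.eye(3)-np.outer(v,v);A=A+P;b=b+P@c
    x=np.linalg.solve(A,b);return x,[np.linalg.norm(np.cross(x-c,v)) for c,v in rs]
E
python3 - <<'E'
from h import *
print(read_state())
for n in ['scene','top','wrist']:
    p=camera(n);save(p,n+'0.png')
    for q in ['stop_grip','pattern_end','pin_grip','stop_tab']:
        print(n,q,[(np.round(r['at'],1).tolist(),round(r['conf'],2),[np.round(atz(p,r['at'],z),3).tolist() for z in (.018,.06)]) for r in recognise(p,q)])
E
```

```text
pics
{'time': 0.0, 'joint_positions': array([-1.36862317,  0.33284679, -0.06469252,  1.46095902,  0.0215844 ,
        1.3498974 , -0.08850415]), 'joint_vel': array([-3.95884002e-04, -5.47709840e-05,  8.49876455e-04,  3.04147968e-04,
       -6.74265623e-05,  1.27933081e-04,  1.51347879e-03]), 'joint_torque': array([ 1.05136842e-03, -6.23234296e+01,  2.51999457e-02, -3.89916372e+01,
       -6.14118995e-02,  3.94838769e-02,  1.25774168e-04]), 'ee_pos': array([0.13921134, 0.60884187, 0.18606117]), 'eef_rot': array([ 1.12146771e-01,  9.93691401e-01, -7.05950550e-04, -5.23755712e-05]), 'ft_force': array([-0.23796827, -0.32496821, -0.66570336]), 'torque': array([ 0.00778494,  0.0010254 , -0.03094389]), 'width': 0.08681173275067393}
scene stop_grip [([263.7, 179.4], 0.78, [[0.413, -0.078, 0.018], [0.451, -0.083, 0.06]])]
scene pattern_end [([366.7, 197.1], 0.73, [[0.487, 0.086, 0.018], [0.519, 0.069, 0.06]])]
scene pin_grip [([388.1, 272.8], 0.66, [[0.634, 0.072, 0.018], [0.655, 0.056, 0.06]])]
scene stop_tab [([261.4, 154.1], 0.64, [[0.351, -0.071, 0.018], [0.393, -0.077, 0.06]])]
top stop_grip [([285.5, 292.4], 0.7, [[0.439, -0.08, 0.018], [0.44, -0.079, 0.06]])]
top pattern_end [([171.2, 261.6], 0.97, [[0.483, 0.094, 0.018], [0.481, 0.086, 0.06]])]
top pin_grip [([194.7, 154.7], 0.68, [[0.65, 0.065, 0.018], [0.639, 0.059, 0.06]])]
top stop_tab [([285.8, 316.8], 0.77, [[0.403, -0.081, 0.018], [0.405, -0.08, 0.06]])]
wrist stop_grip []
wrist pattern_end []
wrist pin_grip []
wrist stop_tab []
```

View pics/top0.png

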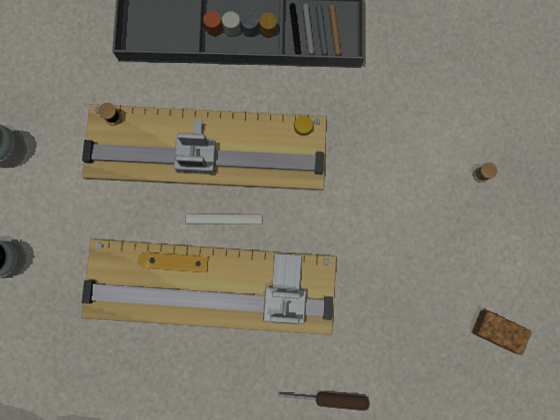

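View pics/scene0.png

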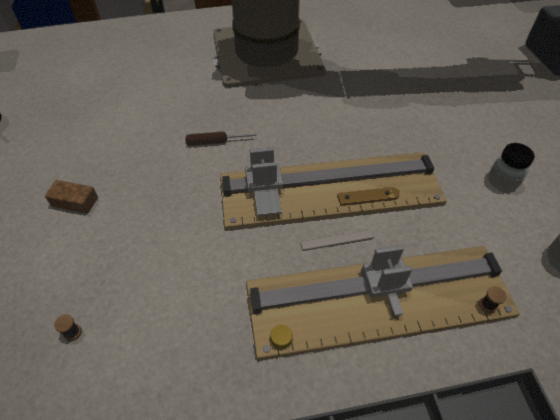

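The near gauge holds the pattern. Its stop is at top (285,303), and the pattern spans top (137–208, 262) with its square end on the right. Next I'll zoom in and measure edges.

Run:
```python
from h import *
p=camera('top');s=camera('scene')
a=cv2.resize(p['frame'][235:335,75:345],None,fx=2.9,fy=2.9,interpolation=cv2.INTER_CUBIC);cv2.imwrite('pics/topz.png',a[:,:,::-1])
a=cv2.resize(s['frame'][140:230,215:450],None,fx=3.4,fy=3.4,interpolation=cv2.INTER_CUBIC);cv2.imwrite('pics/scz.png',a[:,:,::-1])
for q,pic in [('stop_grip',p),('pattern_end',p),('stop_tab',p),('stop_grip',s),('stop_tab',s),('pattern_end',s)]:
    for m in masks_of(pic,q):
        r=m['region'];ys,xs=np.nonzero(r);print(q,m['conf'],m['at'],xs.min(),xs.max(),ys.min(),ys.max(),r.sum(),cv2.minAreaRect(np.c_[xs,ys].astype(np.float32)))
c,_=ray(p,(280,210));print(c); c,_=ray(s,(280,210));print(c)
```

```text
stop_grip 0.85 [284.8, 291.4] 263 305 254 323 2285 ((285.40045166015625, 288.4933776855469), (40.776145935058594, 67.98242950439453), 3.814074993133545)
pattern_end 0.88 [171.7, 261.7] 138 207 252 271 1070 ((172.40899658203125, 261.8346862792969), (69.45238494873047, 16.847251892089844), 3.900493860244751)
stop_tab 0.85 [287.8, 318.4] 270 298 302 323 296 ((284.7500305175781, 317.2500305175781), (24.041629791259766, 23.33452033996582), 45.0)
stop_tab 0.43 [171.2, 261.1] 138 207 251 271 1099 ((172.4180450439453, 261.40167236328125), (69.53144836425781, 16.839649200439453), 5.19442892074585)
stop_grip 0.91 [263.6, 179.8] 245 282 147 215 1926 ((264.4081115722656, 181.2513427734375), (67.89570617675781, 35.1435661315918), 81.02737426757812)
stop_tab 0.66 [262.5, 156.4] 251 273 147 161 294 ((262.0, 154.0), (14.0, 22.0), 90.0)
pattern_end 0.76 [367.1, 196.4] 338 399 186 206 829 ((368.5390319824219, 195.29925537109375), (14.615327835083008, 61.5223388671875), 82.56858825683594)
[ 0.44538492 -0.06117555  0.80195398]
[ 0.92984274 -0.15225075  0.596182  ]
```

View pics/topz.png

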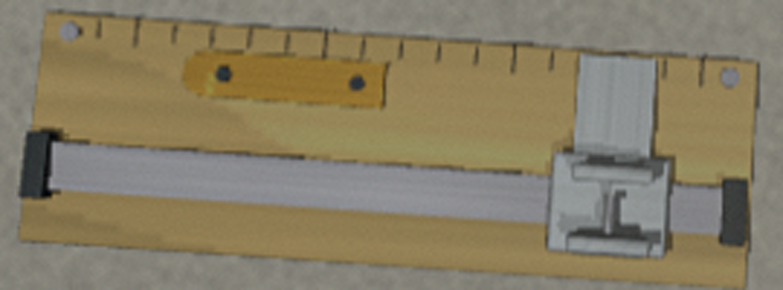

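View pics/scz.png

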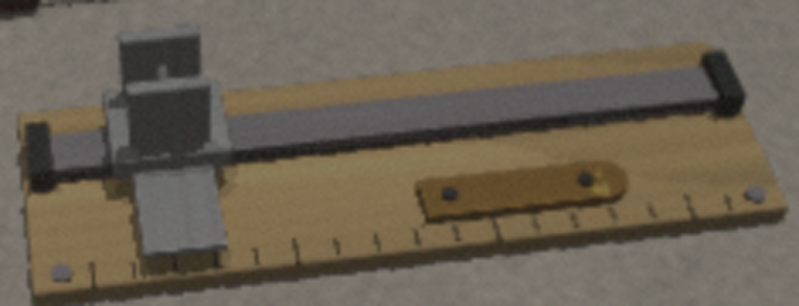

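The zooms show the two fin tops clearly: in topz at (614,170) and (607,243), and in scz at about (160,36) and (168,86). I'll triangulate those, along with the pattern's square end and the gauge's axis.

Run:
```python
from h import *
p=camera('top');s=camera('scene')
T=lambda u,v:(75+(u+.5)/2.9-.5,235+(v+.5)/2.9-.5)
S=lambda u,v:(215+(u+.5)/3.4-.5,140+(v+.5)/3.4-.5)
for n,t,c in [('fixed',(614,170),(168,86)),('tab',(607,243),(160,36)),('sq end',(383,85),(424,198)),('plate lead',(578,104),(223,220))]:
    x,e=tri([ray(p,T(*t)),ray(s,S(*c))]);print(n,x.round(4),np.round(e,4))
for n,c,z in [('bTL',(45,12),.012),('bTR',(759,62),.012),('bBL',(20,241),.012),('bBR',(746,288),.012),('sqT',(384,63),.018),('sqB',(382,107),.018),('pT',(578,55),.029),('pB',(575,152),.029),('fix',(614,170),.08),('tab',(607,243),.08),('plateR',(656,60),.029),('fixL',(573,168),.08),('fixR',(656,174),.08),('tabL',(567,240),.08),('tabR',(648,248),.08)]:
    print(n,atz(p,T(*c),z).round(4))
```

```text
fixed [ 0.4387 -0.0801  0.081 ] [0.0001 0.0001]
tab [ 0.4041 -0.0776  0.0801] [0.0004 0.0004]
sq end [0.4802 0.04   0.0192] [0. 0.]
plate lead [ 0.4723 -0.0612  0.0165] [0.001 0.001]
bTL [0.5157 0.2208 0.012 ]
bTR [ 0.4962 -0.1581  0.012 ]
bBL [0.3964 0.2257 0.012 ]
bBR [ 0.3781 -0.1517  0.012 ]
sqT [0.4918 0.0401 0.018 ]
sqB [0.4688 0.0403 0.018 ]
pT [ 0.4971 -0.0616  0.029 ]
pB [ 0.4471 -0.0611  0.029 ]
fix [ 0.4387 -0.08    0.08  ]
tab [ 0.4041 -0.0772  0.08  ]
plateR [ 0.4952 -0.1022  0.029 ]
fixL [ 0.4393 -0.0603  0.08  ]
fixR [ 0.4371 -0.1002  0.08  ]
tabL [ 0.4053 -0.0581  0.08  ]
tabR [ 0.402  -0.0969  0.08  ]
```

Measurements agree with the text:

| Check | Measured | Expected |
|---|---|---|
| Fin tops, height | 80–81 mm | 80 mm |
| Pattern end, height | 19 mm | 18 mm |
| Pattern's sideways offset | 52.9 mm | 53 mm |
| Plate leading edge ahead of grip | 20 mm | 20 mm |

The slide needed is about 102 mm. Next I'll compute the approach.

```bash
cat >> h.py <<'E'
from scipy.spatial.transform import Rotation as Ro
YA=np.arctan2(-.05,.9987)
def goal(pos,yaw=YA):
    st=read_state();R=Ro.from_quat(st['eef_rot'])
    y=np.array([np.cos(yaw),np.sin(yaw),0]);z=np.array([0,0,-1.]);G=Ro.from_matrix(np.c_[np.cross(y,z),y,z])
    return (R.inv().apply(np.array(pos)-st['ee_pos'])*100).round(2),(R.inv()*G).as_rotvec().round(3)
E
python3 - <<'E'
from h import *
for q in [(.30,.48,.18),(.42,.25,.18),(.425,.08,.18),(.4252,-.079,.16)]: print(q,*goal(q))
E
```

```text
(0.3, 0.48, 0.18) [-18.55  -9.02   0.69] [ 0.    -0.     1.396]
(0.42, 0.25, 0.18) [-35.37 -28.77   0.68] [ 0.    -0.     1.396]
(0.425, 0.08, 0.18) [-39.65 -45.23   0.68] [ 0.    -0.     1.396]
(0.4252, -0.079, 0.16) [-43.21 -60.73   2.68] [ 0.    -0.     1.396]
```

>>> play_rows([
  [[-5,-2.5,0.5],[0,0,0.18],8],
  [[-10,-5,0.7],[0,0,0.36],8],
  [[-15,-7.5,0.7],[0,0,0.54],8],
  [[-19.5,-11,0.7],[0,0,0.71],8],
  [[-23.5,-15.5,0.7],[0,0,0.88],8],
  [[-27.5,-20,0.7],[0,0,1.05],8],
  [[-31.5,-24.5,0.7],[0,0,1.22],8],
  [[-35.4,-28.8,0.7],[0,0,1.39],8],
])

```text
time: 2.25
ee_pos: [0.421, 0.2478, 0.1802]
eef_rot: [0.724, 0.689, 0.0, -0.0]
ft_force: [0.5, 0.4, 0.5]
width: 0.0802
```

Run:
```python
from h import *
print(read_state()['joint_positions'])
for q in [(.425,.08,.18),(.4252,-.079,.15)]: print(q,*goal(q))
```

```text
[-0.96357977  0.02157056  0.34567718  1.83836355 -0.00805067  1.28202366
 -0.66545714]
(0.425, 0.08, 0.18) [-16.74   1.24   0.  ] [ 0.    -0.001  0.   ]
(0.4252, -0.079, 0.15) [-32.62   2.05   2.99] [ 0.    -0.001  0.   ]
```

>>> play_rows([
  [[-5,0.3,0.3],[0,0,0],8],
  [[-10,0.6,0.6],[0,0,0],8],
  [[-15,1.0,1.0],[0,0,0],8],
  [[-20,1.3,1.5],[0,0,0],8],
  [[-25,1.6,2],[0,0,0],8],
  [[-30,1.9,2.5],[0,0,0],8],
  [[-32.6,2.05,3],[0,0,0],8],
  [[-32.6,2.05,3],[0,0,0],8],
])

```text
time: 3.25
ee_pos: [0.4261, -0.0786, 0.1498]
eef_rot: [0.724, 0.69, 0.0, -0.0]
ft_force: [0.2, 0.6, -0.5]
width: 0.0801
```

Run:
```python
from h import *
print(read_state()['joint_positions'])
w=camera('wrist');save(w,'w1.png')
for q in ['stop_grip','stop_tab']: print(q,[(np.round(r['at'],1).tolist(),r['conf'],atz(w,r['at'],.08)) for r in recognise(w,q)])
# predicted fin-top corners
Y=np.array([.05,.9987]);X=np.array([.9987,-.05]);g=np.array([.4214,-.0788])
print(proj(w,[[*(g+X*a*.02+Y*b*.02),.08] for a in(-1,1) for b in (-1,1)]).round(0))
print(goal((.4252,-.079,.047)))
```

```text
[-0.67327921 -0.14025159  0.70797105  2.01795005  0.09606508  1.2318124
 -0.04987188]
stop_grip [([288.2, 197.5], 0.59, array([ 0.43269265, -0.06546004,  0.08      ]))]
stop_tab [([255.9, 207.0], 0.71, array([ 0.40455657, -0.07252185,  0.08      ]))]
[[253. 235.]
 [252. 190.]
 [298. 235.]
 [299. 191.]]
(array([-0.32, -0.12, 10.3 ]), array([ 0.   , -0.   ,  0.007]))
```

View pics/w1.png

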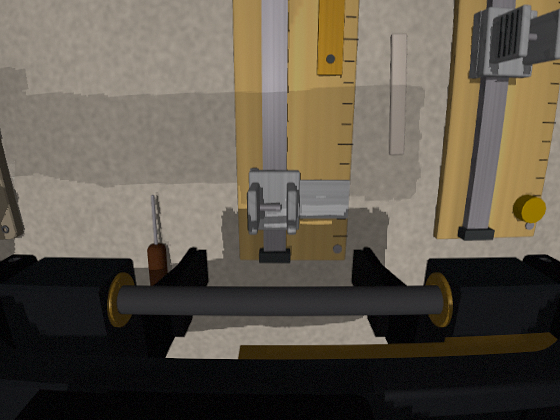

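Run:
```python
from h import *
w=camera('wrist')
a=cv2.resize(w['frame'][155:265,200:360],None,fx=5,fy=5,interpolation=cv2.INTER_CUBIC);cv2.imwrite('pics/w1z.png',a[:,:,::-1])
print(ray(w,(280,210))[0])
```

```text
[0.42844125 0.00071112 0.34843714]
```

View pics/w1z.png

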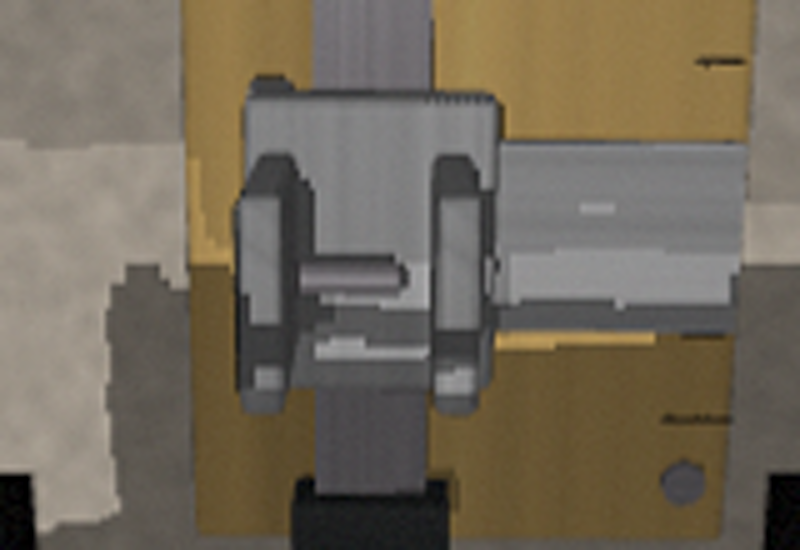

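Run:
```python
from h import *
w=camera('wrist')
for n,c in [('L',(247.4,211)),('R',(297.4,211)),('Ltop',(253,190)),('Lbot',(253,234)),('Rtop',(292,190)),('Rbot',(292,234)),('plate lead',(325,183.5)),('sqend',(330,74))]:
    print(n,atz(w,c,.018 if n=='sqend' else .029 if 'pl' in n else .08).round(4))
```

```text
L [ 0.3974 -0.0732  0.08  ]
R [ 0.4406 -0.075   0.08  ]
Ltop [ 0.4035 -0.0549  0.08  ]
Lbot [ 0.4009 -0.0944  0.08  ]
Rtop [ 0.4366 -0.0563  0.08  ]
Rbot [ 0.4353 -0.0959  0.08  ]
plate lead [ 0.4715 -0.0618  0.029 ]
sqend [0.4788 0.043  0.018 ]
```

Wrist view: the fins lie between the open jaws (fin tops at columns 247–297, jaws at about 205 and 355). The grip point agrees with the other views to within 3 mm, so I'll go down and squeeze.

>>> play_rows([
  [[-0.2,-0.1,4],[0,0,0],8],
  [[-0.2,-0.1,8],[0,0,0],8],
  [[-0.2,-0.1,10.2],[0,0,0],8],
  [[-0.2,-0.1,10.2],[0,0,0],8],
], grip_force=22)

```text
time: 4.0
ee_pos: [0.4241, -0.0784, 0.0468]
eef_rot: [0.722, 0.692, -0.001, -0.001]
ft_force: [-0.1, -0.1, 0.7]
width: 0.0799
```

>>> play_rows([
  [[0,0,0],[0,0,0],5],
  [[0,0,0],[0,0,0],2.5],
  [[0,0,0],[0,0,0],2.5],
  [[0,0,0],[0,0,0],2.5],
  [[0,0,0],[0,0,0],2.5],
  [[0,0,0],[0,0,0],2.5],
], grip_force=22)

```text
time: 4.75
ee_pos: [0.4252, -0.0789, 0.0478]
eef_rot: [0.722, 0.691, 0.0, -0.0]
ft_force: [-0.0, 0.3, -0.7]
width: 0.0295
```

Run:
```python
from h import *
st=read_state();print(st['ee_pos'],st['width'],st['ft_force'])
Y=np.array([.05,.9987,0]);print(goal(st['ee_pos']+.102*Y))
w=camera('wrist');save(w,'w2.png')
```

```text
[ 0.42522881 -0.07889981  0.0478245 ] 0.029454299716908293 [-0.0491127   0.30911551 -0.66883877]
(array([10.2 ,  0.06,  0.  ]), array([-0.   , -0.   ,  0.006]))
```

View pics/w2.png

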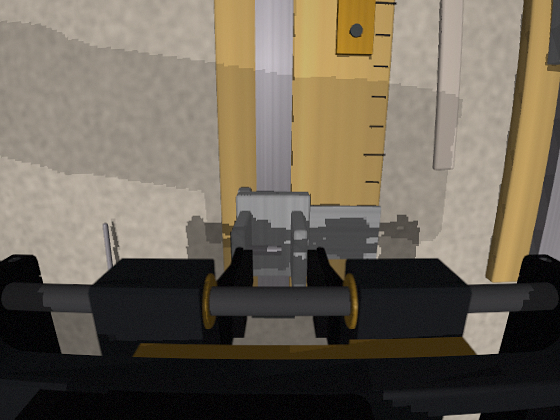

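The jaw reads 29 mm, less than the 33 mm expected over the squeezed fins. I'll check that before sliding.

Run:
```python
from h import *
w=camera('wrist');s=camera('scene');st=read_state();print(st['width'],st['ft_force'])
a=cv2.resize(w['frame'][170:330,180:380],None,fx=3.6,fy=3.6,interpolation=cv2.INTER_CUBIC);cv2.imwrite('pics/w2z.png',a[:,:,::-1])
a=cv2.resize(s['frame'][60:230,180:400],None,fx=3.5,fy=3.5,interpolation=cv2.INTER_CUBIC);cv2.imwrite('pics/s2z.png',a[:,:,::-1])
```

```text
0.0260148477937252 [-0.33522414  0.46616843  0.7506246 ]
```

View pics/w2z.png

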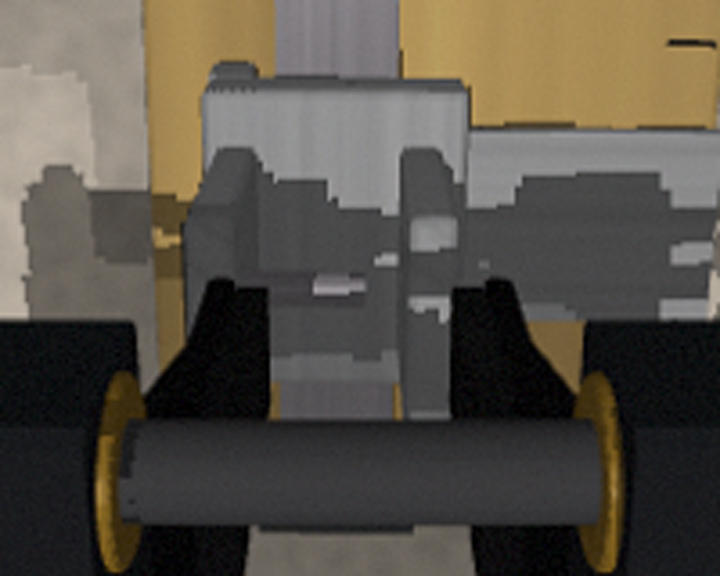

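View pics/s2z.png

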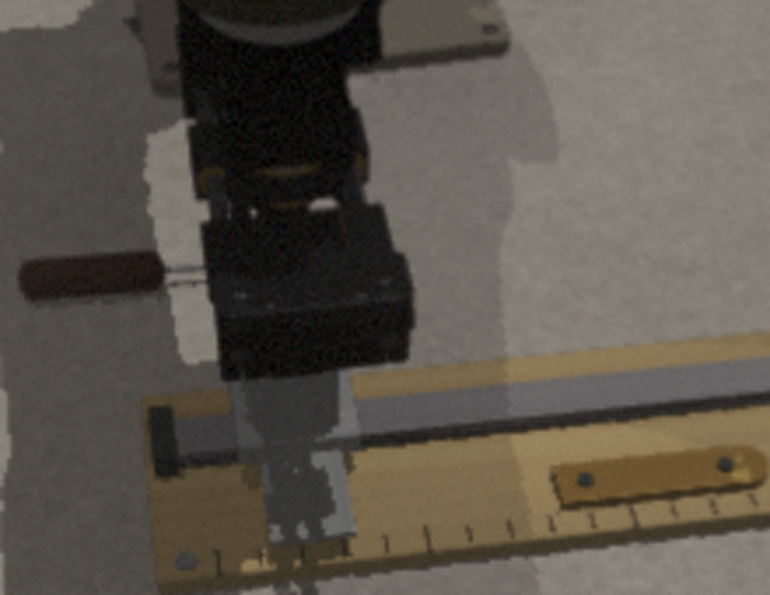

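Run:
```python
from h import *
w=camera('wrist');p=camera('top');save(p,'t2.png');st=read_state();print(st['width'],st['ee_pos'],st['time'],st['ft_force'])
R=Ro.from_quat(st['eef_rot'])
for z in (0,-.019,-.04,-.07):
  for x in (-.0095,.0095):
    print(z,x,[proj(w,st['ee_pos']+R.apply([x,s*st['width']/2,z]))[0].round(0) for s in(-1,1)])
a=cv2.resize(w['frame'][170:330,180:380],None,fx=3.6,fy=3.6);cv2.imwrite('pics/w3z.png',a[:,:,::-1])
for u in [(247,248),(307,248)]:
    c,v=ray(w,u); 
    for y in(-.069,-.0789,-.0885): print(u,(c+v*(y-c[1])/v[1]).round(4))
# fins predicted
Y=np.array([.05,.9987]);X=np.array([.9987,-.05]);g=np.array([.4214,-.0788])
print(proj(w,[[*(g+X*a*.02+Y*b*.02),z] for z in(.08,.038) for a in(-1,1) for b in (-1,1)]).round(0))
```

```text
0.02561751204906013 [ 0.42522647 -0.07888242  0.04778969] 5.0 [0.126331   0.1449387  0.77617888]
0 -0.0095 [array([262., 255.]), array([301., 255.])]
0 0.0095 [array([262., 228.]), array([301., 228.])]
-0.019 -0.0095 [array([261., 268.]), array([303., 268.])]
-0.019 0.0095 [array([260., 238.]), array([303., 238.])]
-0.04 -0.0095 [array([259., 284.]), array([305., 284.])]
-0.04 0.0095 [array([258., 252.]), array([306., 252.])]
-0.07 -0.0095 [array([255., 316.]), array([310., 316.])]
-0.07 0.0095 [array([254., 279.]), array([312., 279.])]
(247, 248) [ 0.4063 -0.069   0.0807]
(247, 248) [ 0.4032 -0.0789  0.0562]
(247, 248) [ 0.4002 -0.0885  0.0324]
(307, 248) [ 0.4392 -0.069   0.0843]
(307, 248) [ 0.4409 -0.0789  0.0603]
(307, 248) [ 0.4426 -0.0885  0.037 ]
[[241. 294.]
 [239. 229.]
 [309. 294.]
 [312. 229.]
 [248. 263.]
 [246. 208.]
 [304. 264.]
 [306. 209.]]
```

View pics/t2.png

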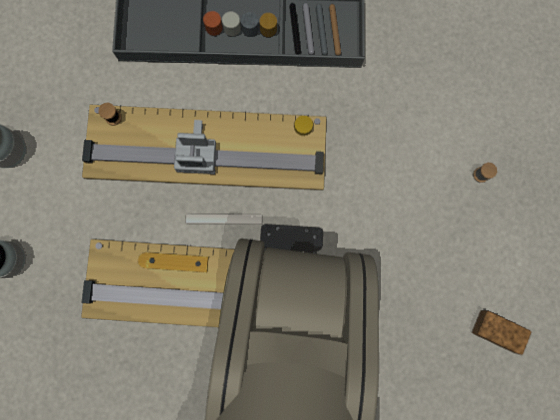

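View pics/w3z.png

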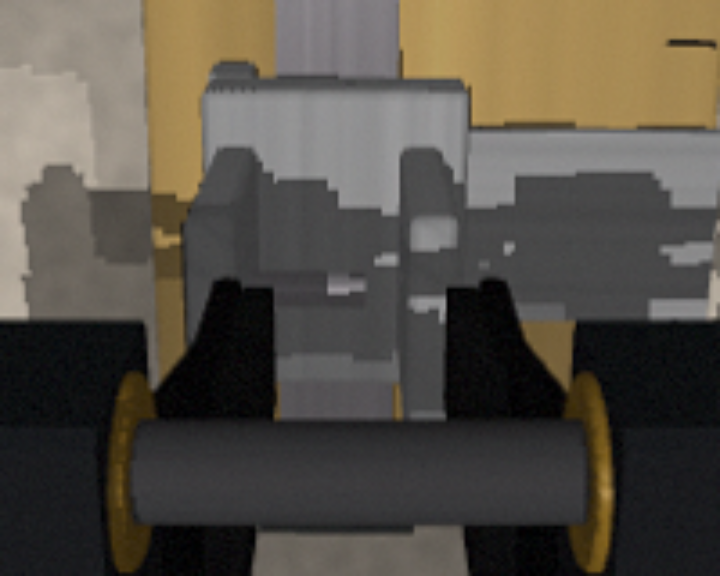

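The jaws closed to 25.6 mm, their commanded width, without touching anything. In the wrist view the tips sit at row 248, which implies they're about 33 mm higher than the stated TCP. I'll open, lift and measure the fingertips independently.

>>> play_rows([
  [[0,0,0],[0,0,0],8],
  [[0,0,-4],[0,0,0],8],
  [[0,0,-9],[0,0,0],8],
  [[0,0,-12],[0,0,0],8],
  [[0,0,-12],[0,0,0],8],
  [[0,0,-12],[0,0,0],8],
])

```text
time: 5.75
ee_pos: [0.4248, -0.0789, 0.1671]
eef_rot: [0.722, 0.691, -0.0, -0.0]
ft_force: [-0.9, 0.5, -0.1]
width: 0.0755
```

Run:
```python
from h import *
w=camera('wrist');s=camera('scene');st=read_state();print(st['width'],st['ee_pos'],st['eef_rot'],st['time'],st['ft_force'])
save(w,'w4.png');save(s,'s4.png')
R=Ro.from_quat(st['eef_rot'])
for z in (0,-.033,-.07):
    print(z,[proj(s,st['ee_pos']+R.apply([0,k*st['width']/2,z]))[0].round(0) for k in(-1,1)],[proj(w,st['ee_pos']+R.apply([0,k*st['width']/2,z]))[0].round(0) for k in(-1,1)])
a=cv2.resize(s['frame'][0:230,150:430],None,fx=2.8,fy=2.6,interpolation=cv2.INTER_CUBIC);cv2.imwrite('pics/s4z.png',a[:,:,::-1])
```

```text
0.07855351443472844 [ 0.4245498  -0.0789216   0.16672761] [ 7.22502474e-01  6.91367688e-01 -7.92165600e-04 -5.17820783e-04] 5.85 [-0.11611008 -0.19926665 -0.17891513]
0 [array([258., 101.]), array([265., 136.])] [array([222., 242.]), array([341., 242.])]
-0.033 [array([258.,  83.]), array([265., 117.])] [array([212., 263.]), array([351., 263.])]
-0.07 [array([257.,  61.]), array([264.,  95.])] [array([196., 297.]), array([368., 297.])]
```

View pics/s4z.png

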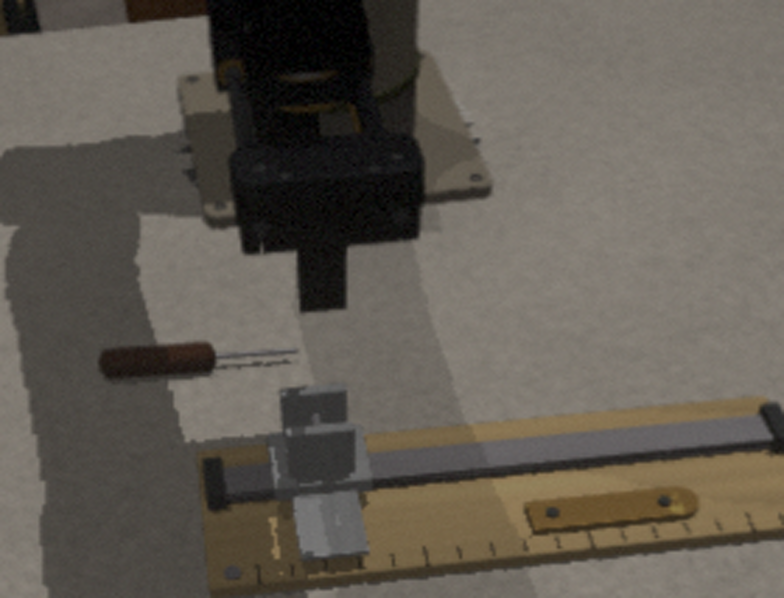

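View pics/w4.png

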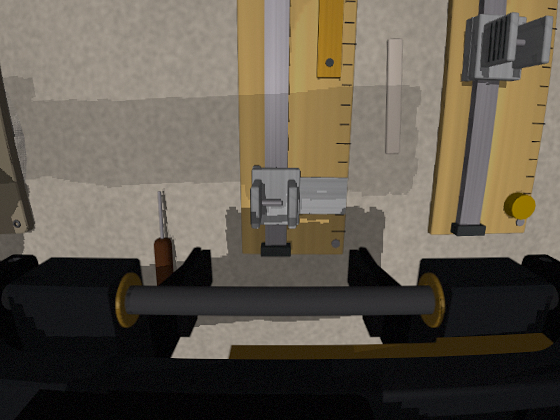

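Both views confirm it. The scene camera puts the fingertip at s4z (323,308), pixel (265,118), which is 30–35 mm behind the reported TCP. The wrist view gives about 30–33 mm. Sideways agreement is good, and the stop hasn't moved. I'll add a 33 mm correction to the height and move about 2 mm towards −x, since the wrist view shows the fins slightly left.

Run:
```python
from h import *
print(goal((.423,-.079,.018)))
```

```text
(array([-1.000e-02, -1.300e-01,  1.487e+01]), array([-0.002,  0.   ,  0.006]))
```

Going down to about tip height 65 mm first, to check for contact.

>>> play_rows([
  [[0,-0.15,5],[0,0,0],8],
  [[0,-0.15,10],[0,0,0],8],
  [[0,-0.15,13.4],[0,0,0],8],
  [[0,-0.15,13.4],[0,0,0],8],
])

```text
time: 6.35
ee_pos: [0.4211, -0.0794, 0.0316]
eef_rot: [0.723, 0.691, -0.003, -0.001]
ft_force: [0.6, -0.0, 0.7]
width: 0.0798
```

Run:
```python
from h import *
w=camera('wrist');st=read_state();print(st['width'],st['ee_pos'],st['ft_force'])
a=cv2.resize(w['frame'][170:330,160:400],None,fx=3.3,fy=3.3,interpolation=cv2.INTER_CUBIC);cv2.imwrite('pics/w5z.png',a[:,:,::-1])
```

```text
0.07999539966107275 [ 0.42266621 -0.0793331   0.03330586] [ 0.83244055 -0.94398883 -0.20695399]
```

View pics/w5z.png

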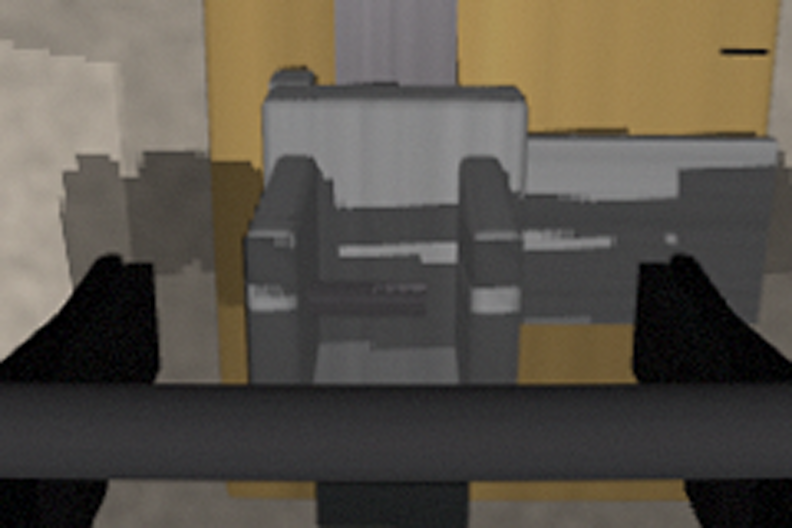

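The jaws straddle both fins: fingers at columns 158 and 635, fin outer faces at 245 and 520, with no contact force. I'll go down the last 15 mm and squeeze.

>>> play_rows([
  [[0,0,0.8],[0,0,0],8],
  [[0,0,1.5],[0,0,0],7],
  [[0,0,1.5],[0,0,0],5.5],
  [[0,0,1.5],[0,0,0],4],
  [[0,0,1.5],[0,0,0],2.5],
  [[0,0,1.5],[0,0,0],2.5],
  [[0,0,1.5],[0,0,0],2.5],
  [[0,0,1.5],[0,0,0],2.5],
], grip_force=22)

```text
time: 7.4
ee_pos: [0.4242, -0.0789, 0.0188]
eef_rot: [0.723, 0.691, 0.0, 0.0]
ft_force: [4.8, -0.4, -8.3]
width: 0.0322
```

>>> play_rows([
  [[0,0,0],[0,0,0],2.5],
  [[0,0,0],[0,0,0],2.5],
])

```text
time: 7.65
ee_pos: [0.4242, -0.0789, 0.0188]
eef_rot: [0.723, 0.691, 0.0, 0.0]
ft_force: [5.4, -1.1, -8.4]
width: 0.0323
```

Run:
```python
from h import *
w=camera('wrist');st=read_state();print(st['width'],st['ee_pos'],st['ft_force'],st['time'])
a=cv2.resize(w['frame'][170:330,160:400],None,fx=3.3,fy=3.3,interpolation=cv2.INTER_CUBIC);cv2.imwrite('pics/w6z.png',a[:,:,::-1])
Y=np.array([.05,.9987,0]);print(goal(st['ee_pos']+.102*Y))
```

```text
0.032647752014809864 [ 0.42416106 -0.07889911  0.01880695] [ 5.5028677   0.24522205 -8.74768399] 7.7
(array([10.2 ,  0.06, -0.  ]), array([0.001, 0.   , 0.006]))
```

View pics/w6z.png

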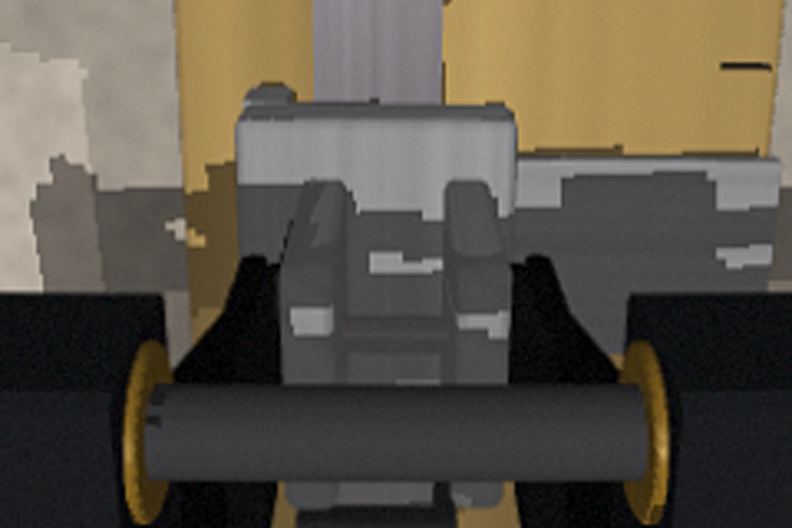

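The tab is in: the jaws are at 32.6 mm and the left fin is visibly moved towards the fixed one. Now sliding 102 mm.

>>> play_rows([
  [[1,0.01,0],[0,0,0],2.5],
  [[2.5,0.02,0],[0,0,0],2.5],
  [[4,0.03,0],[0,0,0],2.5],
  [[5.5,0.03,0],[0,0,0],2.5],
  [[7,0.04,0],[0,0,0],2.5],
  [[8.5,0.05,0],[0,0,0],2.5],
  [[9.7,0.06,0],[0,0,0],2.5],
  [[10.2,0.06,0],[0,0,0],2.5],
])

```text
time: 8.7
ee_pos: [0.4294, 0.0232, 0.0188]
eef_rot: [0.722, 0.692, 0.0, 0.001]
ft_force: [5.9, -2.2, -9.8]
width: 0.0323
```

>>> play_rows([
  [[0,0,0],[0,0,0],2.5],
  [[0,0,0],[0,0,0],2.5],
])

```text
time: 8.95
ee_pos: [0.4294, 0.0234, 0.0188]
eef_rot: [0.722, 0.691, 0.001, 0.0]
ft_force: [6.3, 0.9, -9.5]
width: 0.0326
```

Run:
```python
from h import *
w=camera('wrist');s=camera('scene');p=camera('top');st=read_state();print(st['width'],st['ee_pos'],st['ft_force'],st['time'])
save(w,'w7.png')
a=cv2.resize(s['frame'][130:240,200:460],None,fx=3,fy=3,interpolation=cv2.INTER_CUBIC);cv2.imwrite('pics/s7z.png',a[:,:,::-1])
```

```text
0.03234486176051665 [0.42941759 0.02335147 0.01881453] [  6.75262475   2.16668026 -10.22028019] 9.1
```

View pics/w7.png

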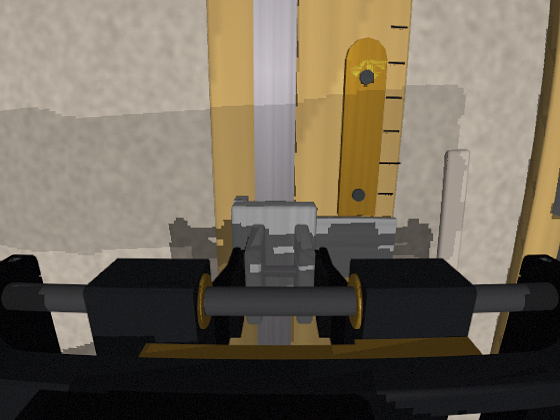

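View pics/s7z.png

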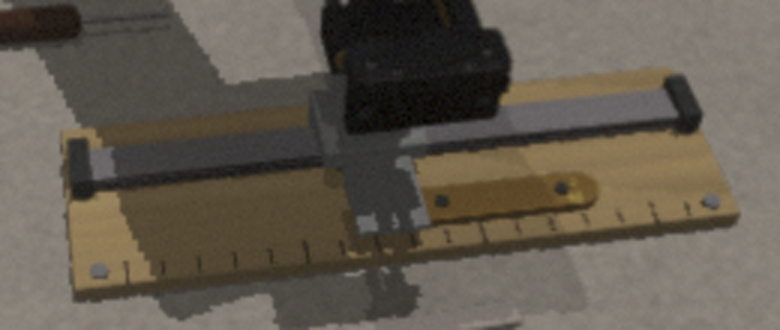

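The plate's leading edge meets the pattern's end, at wrist row 218 and scene zoom (425,200). I'll check that numerically.

Run:
```python
from h import *
w=camera('wrist');s=camera('scene')
S=lambda u,v:(200+(u+.5)/3-.5,130+(v+.5)/3-.5)
Y=np.array([.05,.9987])
for n,P in [('w',atz(w,(370,218),.029)),('s1',atz(s,S(428,222),.029)),('s2',atz(s,S(414,175),.029)),('end ref',np.array([.4803,.0402,0]))]:
    print(n,P.round(4),'along',(P[:2]@Y).round(4))
```

```text
w [0.4844 0.0404 0.029 ] along 0.0646
s1 [0.5007 0.0382 0.029 ] along 0.0632
s2 [0.4663 0.0399 0.029 ] along 0.0632
end ref [0.4803 0.0402 0.    ] along 0.0642
```

The edge is level with the pattern's end to within about 1 mm. Releasing, then lifting away.

>>> play_rows([
  [[0,0,0],[0,0,0],4],
  [[0,0,0],[0,0,0],5.5],
  [[0,0,0],[0,0,0],7],
  [[0,0,0],[0,0,0],8],
  [[0,0,0],[0,0,0],8],
  [[0,0,0],[0,0,0],8],
  [[0,0,0],[0,0,0],8],
])

```text
time: 10.07
ee_pos: [0.4289, 0.023, 0.0188]
eef_rot: [0.723, 0.691, 0.0, -0.0]
ft_force: [0.7, 1.2, -0.1]
width: 0.0792
```

>>> play_rows([
  [[0,0,-3],[0,0,0],8],
  [[0,0,-8],[0,0,0],8],
  [[0,0,-13],[0,0,0],8],
  [[0,0,-16],[0,0,0],8],
  [[0,0,-16],[0,0,0],8],
])

```text
time: 10.7
ee_pos: [0.4301, 0.0234, 0.1808]
eef_rot: [0.722, 0.691, 0.002, 0.0]
ft_force: [0.5, 0.2, -0.1]
width: 0.0803
```

Run:
```python
from h import *
w=camera('wrist');s=camera('scene');st=read_state();print(st['width'],st['ee_pos'],st['ft_force'],st['time'])
save(w,'w8.png')
a=cv2.resize(s['frame'][130:240,200:460],None,fx=3,fy=3,interpolation=cv2.INTER_CUBIC);cv2.imwrite('pics/s8z.png',a[:,:,::-1])
```

```text
0.08008555056100852 [0.42859446 0.02301478 0.17827809] [ 0.21141612 -0.30548229 -1.15786307] 10.8
```

View pics/w8.png

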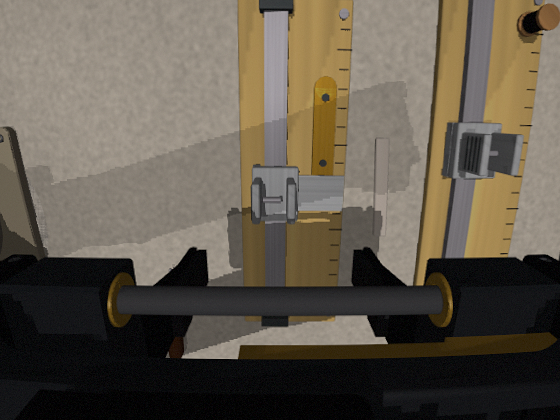

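View pics/s8z.png

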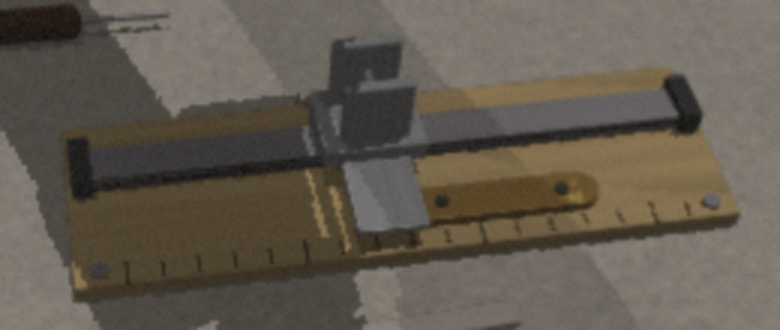

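The plate edge stays at the pattern's end. The fins are about 47 px apart over their outer faces (columns 252–299), as they were before the squeeze, so the tab is out. The pin stop is untouched and the gripper is clear.

```bash
python3 -c "
from bench import *
print(close_job())"
```

```text
the job is handed in; nothing more can be done
None
```

I set the strap gauge and handed the job in at about 10.8 s; no verdict is reported. I squeezed the lock tab of the broad-plate stop, slid the stop about 102 mm, then let go and lifted clear.

- **Alignment:** with the tab still held in, the plate's leading edge measured within about 1 mm of the pattern's square end in the wrist and scene views. After release I checked it only by eye, and it had not visibly moved.
- **Tab:** the jaws stood at about 32.5 mm throughout the slide, so the tab was fully in. Afterwards the fins looked as far apart as before the squeeze, about 47 px against 48 px. I did not measure the tab's travel directly.
- **Robot:** contact forces were near zero after release, and the gripper was clear of everything.
- **Pin stop:** I never went near it, and it showed no change.

**Fingertip height disagreed with the text:** the fingertips sit about 33 mm higher than the reported TCP. Because of this my first squeeze closed above the fins and touched nothing. I confirmed the offset in the wrist and scene views, corrected for it, and the second squeeze worked.

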